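# Latch the tool bay's gate open

## Robot

A 6-joint arm with a two-finger parallel gripper is mounted at the origin on the work surface. World frame = base frame: x ahead of the robot, y to its left, z up, the work surface at z = 0. Lengths are in m, angles in degrees, forces in N, time in s.
With the tool pointing down it reaches from about 0.375 to 0.9 m from the base axis. Payload 3.1 kg.
Tool frame: the origin (TCP) lies midway between the tips of the shut fingers; the grasp point (between the pads) lies 19 mm behind it; z points along the fingers, y is the line along which they close (so a half turn about z gives the same grasp; the last joint's range is limited). The gripper opens to 87 mm and grips with 3 to 60 N. Pads are 19 mm wide; open, the fingers measure 117 mm over their backs; the gripper's body (75 mm by 190 mm) begins 51 mm behind the grasp point.
Start: joints at [66.95, 30.224, 82.088, -0, 67.689, -10.227], TCP at [0.139, 0.609, 0.223] pointing down, gripper open.
Joint ranges: [-176.69, 176.69], [-43.24, 126.21], [12.49, 139.97], [-82, 262], [0, 151.66], [-163.58, 163.58]. Speed limits (degrees/s): [159.86, 159.86, 180, 180, 180, 180].

## Interface

Orientations are given as a 3x3 rotation matrix whose columns are the frame's x, y, z axes.
In Python, from rig import bot, capture gives the robot as it stands.
- The arm moves only by the shell command python3 -m handwheel 'ROWS'. ROWS is rows parted by semicolons, their numbers by spaces, 1 to 20 of them, each of 7 numbers: dx, dy, dz in m, then a rotation vector rx, ry, rz in degrees, then the opening from 0.0 (shut) to 1.0 (fully open); each row is the pose to reach, as a shift and turn from the pose commanded when the command began, along the tool's axes at that moment; what a row does not reach only later rows make up. A row lasts 1/10 s, in which the tool goes at most 0.05 m and 8.59 degrees, less where a joint would pass 70% of its speed; a pose out of reach is approached as far as the arm can. The fingers move at their own pace and stop on an object; the grip force is fixed at half the most. Time passes only in rows, so rows that do not move let the fingers close. It prints the time, the measured TCP pose, the force, the opening and the grip force at its end.
- bot.read_state(): the state, without advancing time (a new reading comes with each control period).
- capture(name): name is "scene" or "top" or "wrist"; returns a dict with "color" (400x640x3 uint8, red, green, blue), "K" (3x3 intrinsics, pixels), "view" (4x4, takes a point from world to camera coordinates); the wrist camera has in their place "mount" (4x4, takes a point from camera to tool coordinates, whose origin is the TCP and whose axes are the flange's). Camera axes: x right, y up, looking along -z (the intrinsics and any distortion apply to the point x, -y, -z); pixel columns grow to the right and rows downward; lengths in m; the calibration is good to about 2 mm. A picture is of the moment at which its call begins: read the wrist's pose just before it. There is no depth.
- bot.hand_in(): hands the job in; it is judged then, once.
The state is a dict: "time_s": time; "joint_positions": joint angles; "qvel": joint speeds; "tau": joint torques, N m; "position": TCP position; "tcp_rot": TCP orientation; "force": force on the tool from outside, world axes, zero at the start; "moment": the same for the moment, N m; "opening": opening from 0.0 (shut) to 1.0 (fully open); "grasp_force": force on a finger pad.
Only numpy, scipy, OpenCV 4.12 (cv2) and the standard library are available. Lean on these libraries where they do the work, as an engineer would, in place of code of your own. Each camera call takes 0.05 s, during which the arm holds its last target. There are 200 camera calls.

## Task

Open the tool bay for the day: lift the latch bar out of the catch that keeps the little gate shut, swing the gate round to the hold-open post, press it gently against the post's spring buffer with the bar raised, and drop the bar behind the lip so that the gate stays latched open. Press only as hard as the buffer needs, never ram the post, and leave the other tools and the jar where they lie.

Things in the scene. Friction and masses are not known exactly. Their poses are not given: they have to be found in the camera images.
- tool_bay: Open plywood and pine tray, about 310 mm deep, 290 mm wide, walls 100 mm high. Origin: on the table, under the gate's hinge axis. Its -y points along the shut gate from the hinge to the shut catch; -x is the side to which the gate opens, z up; the tray lies to +x.
- gate_hinge (a point): Point on the vertical hinge axis of the gate, 150 mm above the table, which is the height of the latch bar's centre line when it is down. Same axes as tool_bay.
- gate (a joint): Gate angle in rad about its vertical hinge: 0 shut, growing clockwise seen from above, hard stop at 1.45. Slatted pine gate 195 mm long from the hinge, 18 mm thick, 20 to 132 mm above the table, about 0.5 kg. The hinge is a little stiff (about 0.1 N m): the gate stays where it is left.
- shut_catch (a point): Place of the bar_tip point in the shut catch, 225 mm from the hinge axis and 150 mm above the table, same axes as tool_bay. The catch is a fixed steel U notch, 12 mm wide across the gate, with lips whose tops are 160 mm above the table.
- latch_bar: Dark steel bar, 10 mm thick, 16 mm high, along the gate's top in the gate's plane, reaching 240 mm from the hinge axis. Origin: its pivot, 30 mm from the hinge axis, 150 mm above the table. Own -y points to its tip. It pivots about its own x (normal to the gate) from level (down, on a stop) to 0.4 rad tip up, weighs about 0.26 kg and falls by itself. About 0.10 rad up it clears the lips.
- latch_knob (a point): Grip point on the axis of the round upright steel knob on the latch bar, which is 18 mm across and spans 8 to 62 mm above the bar's centre line. The point is 165 mm from the hinge axis (135 mm from the bar's pivot), 45 mm above the bar's centre line (195 mm above the table when down). Free all round, gripped from above; it tilts with the bar.
- bar_tip (a point): Point on the bar's centre line near its end, which goes into the catches: 225 mm from the hinge axis, 195 mm from the pivot, 150 mm above the table when the bar is down.
- hold_post: Hold-open post: pine block 38 by 75 mm, 122 mm high, with a steel keeper on top. It stands where the gate has opened about 1.25 rad. Origin: on the table under the nominal place of the bar's end. Its +y is the way the gate's end moves as it opens, +x points to the hinge. On the keeper, along +y: a square lip, a rubber buffer on a spring, a back plate.
- hold_notch (a point): Nominal place of the bar_tip point once dropped into the keeper, 150 mm above the table, same axes as hold_post. The keeper (lip and buffer together) is bolted in slots and really sits anywhere up to 16 mm before or beyond this along y: not measured, and fixed in use.
- keeper_lip (a point): Nominal middle of the lip's top edge nearest the buffer (shifted along y like the keeper): 5.5 mm before hold_notch, 160 mm above the table. The lip is 26 mm thick along the swing, 16 mm wide, and blocks a lowered bar. The bar must pass over it raised and drop between lip and buffer.
- buffer_face (a point): Nominal middle of the relaxed buffer's face (shifted like the keeper), 5.5 mm beyond the lip; 140 to 202 mm above the table. The 10 mm bar must push it back 5 to 6 mm to drop in. It pushes the bar's end with 1.2 N at first touch, 1.2 N more per mm (5 mm: 7.2 N), plus 0.6 N per 10 mm/s of speed; keep the raised bar under 12 N. Felt at the knob: about 1.4 times that + 0.6 N hinge friction.
- hammer_a_end (a point): Handle end of a hammer with wooden handle, 260 mm long, lying in the bay (floor 9 mm above the table) along the bay's x, head away from the gate; bystander.
- hammer_b_end (a point): Handle end of a second such hammer beside the first; bystander.
- screw_jar: Glass jar with steel cap, 60 mm wide, 80 mm high, standing outside the swing of the gate; bystander. Origin: middle of its foot.
- wrench: Flat steel wrench, 180 mm, lying on the table beside the bay; bystander.
- screwdriver: Screwdriver with wooden handle, 200 mm, lying to the right; bystander. Origin: middle of its length, underside.
- tape_measure: Black and steel tape measure, 70 by 40 by 62 mm, standing to the right; bystander.
- mallet: Rubber mallet, 300 mm long, head 64 mm thick, lying to the left; bystander.

How it is judged (in metres and radians):
On the way, in this order (a step that is already met when the one before it is completed fails the run):
1. the bar is lifted clear of the shut catch while the gate is still shut (height (world z) of bar_tip above 0.169 m and value of joint gate below 0.1 rad), for 0.1 s.
2. the gate has been swung open towards the hold-open post (value of joint gate above 0.9 rad), for 0.1 s.
At the end, for the whole second after the job is handed in: The gate stands open at the hold-open post with its bar down (tip point within 7 mm of its lowered height) between the keeper's lip and buffer (within 18.5 mm of the nominal notch along the swing), at rest (z of bar_tip in the frame of hold_notch below 0.007 m and y of bar_tip in the frame of hold_notch between -0.0185 and 0.0185 m and velocity of joint gate between -0.05 and 0.05 rad/s); the robot touches nothing.
It fails at once if the raised bar is pressed on the hold-open post (buffer or lip) with more than 12 N (contact force between latch_bar and hold_post above 12 N and z of bar_tip in the frame of hold_notch above 0.012 m).
It fails at once if the bar is rammed against the hold-open post with more than 30 N, raised or lowered (contact force between latch_bar and hold_post above 30 N).
It fails at once if a bystanding tool or the jar is moved more than 20 mm (distance of any of hammer_a_end, hammer_b_end, screw_jar, wrench, screwdriver, tape_measure, mallet from where it was at the start of the episode above 0.02 m).
It also fails if it takes over 72 s, if anything falls off the work surface, if the arm or the gripper's body presses on something with over 40 N, if the wrist force passes 120 N, or if a joint passes its speed limit or range.

## Working session

There is one attempt and no reset: what is moved stays moved. The work goes in short steps, Python scripts to look and compute and a shell command to move; the robot and the scene stay as the last step left them, time stands still between calls to the robot, and variables do not carry over. Pictures are saved under pics/ and viewed, at most 10 in all, crops included, and the job is handed in when it is done.

```bash
ls; mkdir -p pics; python3 - <<'E'
from rig import bot,capture
import cv2
for n in("scene","top"):
    c=capture(n); cv2.imwrite(f"pics/{n}0.png",c["color"][:,:,::-1]); print(n,c["K"],c["view"],[k for k in c])
s=bot.read_state(); print(s)
E
```

```text
pics
scene [[402.36425184   0.         321.23338055]
 [  0.         402.36425184 197.75268928]
 [  0.           0.           1.        ]] [[ 0.8311136   0.55593612  0.01360915 -0.45732004]
 [-0.296357    0.42207486  0.85675279  0.00511919]
 [ 0.47055574 -0.71609206  0.51554772 -1.54070685]
 [ 0.          0.          0.          1.        ]] ['color', 'K', 'view']
top [[437.57909651   0.         320.5554457 ]
 [  0.         437.57909651 197.33585214]
 [  0.           0.           1.        ]] [[-5.24370138e-03 -9.99986159e-01 -4.30858950e-04  1.85438543e-02]
 [ 9.83771708e-01 -5.23595135e-03  1.79348298e-01 -5.50162679e-01]
 [-1.79348072e-01  5.16582075e-04  9.83785547e-01 -1.24998532e+00]
 [ 0.00000000e+00  0.00000000e+00  0.00000000e+00  1.00000000e+00]] ['color', 'K', 'view']
{'time_s': 0.1, 'joint_positions': array([ 6.69502384e+01,  3.02718018e+01,  8.21492063e+01, -2.03744976e-03,
        6.76883662e+01, -1.02267155e+01]), 'qvel': array([-0.07879758, -0.204741  , -0.29232096, -0.07075293, -0.02904973,
       -0.0321135 ]), 'tau': array([-4.65043922e-04, -4.40986526e+01, -1.77150464e+01,  6.34798058e-02,
        5.34323242e-02, -5.39461860e-05]), 'position': array([0.13842736, 0.60880575, 0.22168829]), 'tcp_rot': array([[-9.75063055e-01,  2.21926844e-01, -7.17136569e-04],
       [ 2.21927791e-01,  9.75061498e-01, -1.76942050e-03],
       [ 3.06570351e-04, -1.88444909e-03, -9.99998177e-01]]), 'force': array([-0.740821  , -0.04876211, -0.53316596]), 'moment': array([-0.00752203,  0.0384389 ,  0.02423111]), 'grasp_force': 0.0, 'opening': 0.9992639284880895}
```

View pics/scene0.png

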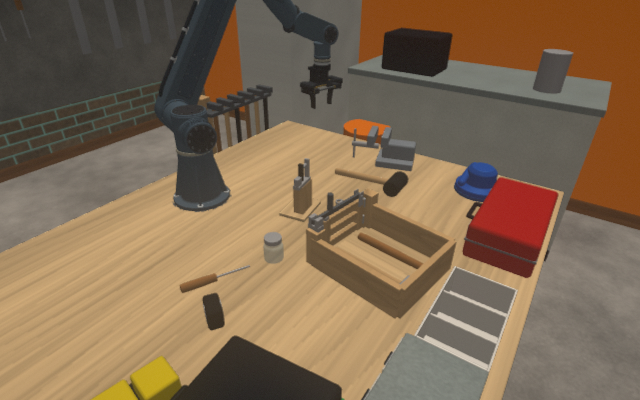

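View pics/top0.png

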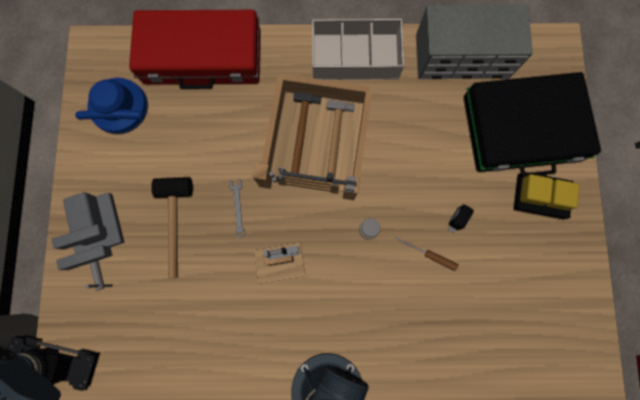

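The scene view shows the bay, with the knob near (331,203) and the post near (302,190). In the top view the gate runs from the hinge at about (272,178) to the catch at about (350,185), and the post is at about (280,255). I'll zoom in on both.

```bash
python3 - <<'E'
import cv2,numpy as np
t=cv2.imread("pics/top0.png");s=cv2.imread("pics/scene0.png")
a=cv2.resize(t[160:290,245:375],(600,600),interpolation=cv2.INTER_CUBIC)
cv2.imwrite("pics/tz.png",a)
b=cv2.resize(s[150:270,270:400],(780,720),interpolation=cv2.INTER_CUBIC)[:600]
cv2.imwrite("pics/sz.png",b)
E
```

```text
(no output)
```

View pics/tz.png

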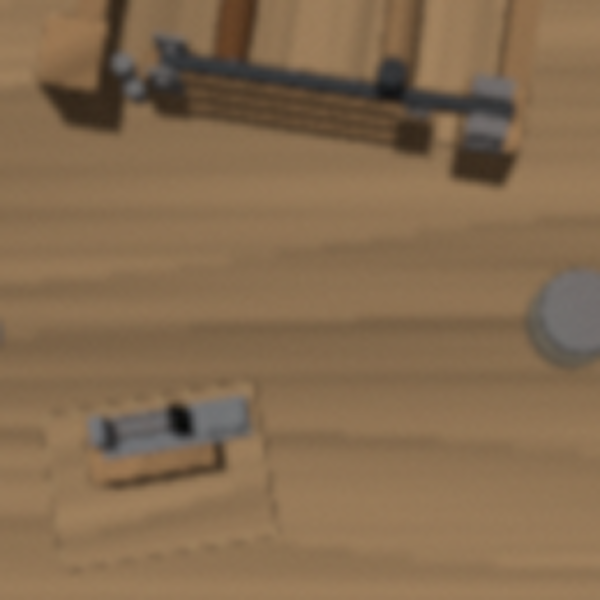

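View pics/sz.png

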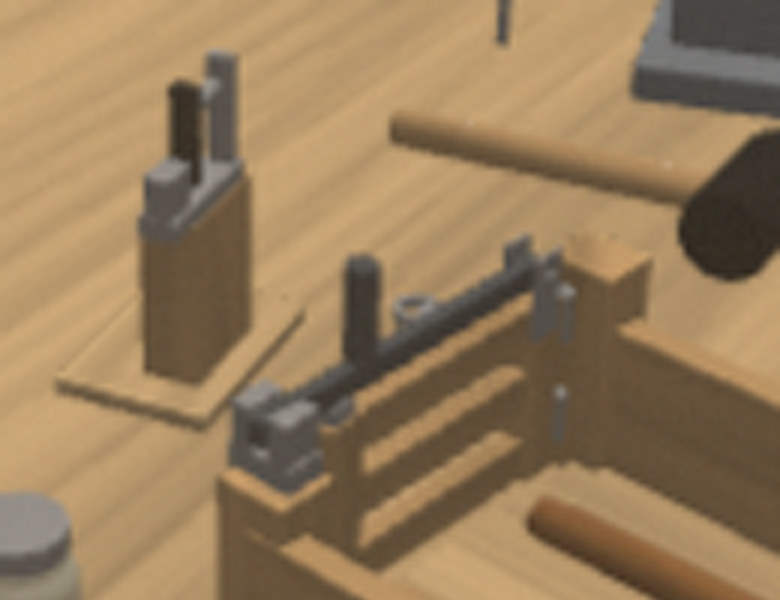

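Tops, as zoomed pixels:
- **Top view:** knob top near (391,68), bar end near (512,105), bar start near (172,63).
- **Scene view:** knob top near (363,260).

Now I'll triangulate.

```bash
cat > h.py <<'E'
import numpy as np
from rig import bot
T=dict(K=[437.57909651,320.5554457,197.33585214],V=np.array([[-5.24370138e-03,-9.99986159e-01,-4.30858950e-04,1.85438543e-02],[9.83771708e-01,-5.23595135e-03,1.79348298e-01,-5.50162679e-01],[-1.79348072e-01,5.16582075e-04,9.83785547e-01,-1.24998532e+00]]))
S=dict(K=[402.36425184,321.23338055,197.75268928],V=np.array([[0.8311136,0.55593612,0.01360915,-0.45732004],[-0.296357,0.42207486,0.85675279,0.00511919],[0.47055574,-0.71609206,0.51554772,-1.54070685]]))
def ray(c,p):
    f,u,v=c["K"];R,t=c["V"][:,:3],c["V"][:,3]
    return -R.T@t, R.T@np.array([(p[0]-u)/f,-(p[1]-v)/f,-1])
def at(c,p,z):
    o,d=ray(c,p);return o+d*(z-o[2])/d[2]
def proj(c,P):
    q=c["V"][:,:3]@np.asarray(P)+c["V"][:,3];f,u,v=c["K"];return np.array([u+f*q[0]/-q[2],v-f*q[1]/-q[2]])
tz=lambda x,y:(245+(x+.5)/4.6154-.5,160+(y+.5)/4.6154-.5)
sz=lambda x,y:(270+(x+.5)/6-.5,150+(y+.5)/6-.5)
E
python3 - <<'E'
from h import *
np.set_printoptions(precision=4,suppress=True)
kt=at(T,tz(391,68),.212);ks=at(S,sz(363,260),.212);print("knob",kt,ks)
kb=at(S,sz(363,360),.158);print("knob base scene",kb)
e=at(T,tz(512,105),.158);b=at(T,tz(172,63),.158);print("bar end",e,"start",b,np.linalg.norm(e-b))
d=(e-b)[:2];d/=np.linalg.norm(d);print("dir",d,"end-knob along",(e[:2]-kt[:2])@d,(e[:2]-ks[:2])@d, "hinge from end",e[:2]-.24*d,"from knobs",kt[:2]-.165*d,ks[:2]-.165*d)
for n,p in dict(catchS=(268,395),endS=(283,400)).items(): print(n,at(S,sz(*p),.160))
# post: lip & backplate
for n,p in dict(lip=(220,415),backtop=(98,432)).items(): print(n,at(T,tz(*p),.160))
E
```

```text
knob [ 0.5818 -0.0076  0.212 ] [ 0.5793 -0.0028  0.212 ]
knob base scene [ 0.5828 -0.0059  0.158 ]
bar end [ 0.5717 -0.0802  0.158 ] start [0.5983 0.1216 0.158 ] 0.20356131962020735
dir [-0.1309 -0.9914] end-knob along 0.07337216088714388 0.07777254938834845 hinge from end [0.6031 0.1577] from knobs [0.6033 0.156 ] [0.6009 0.1608]
catchS [ 0.564  -0.0604  0.16  ]
endS [ 0.5723 -0.0599  0.16  ]
lip [0.3896 0.0916 0.16  ]
backtop [0.3803 0.1616 0.16  ]
```

```bash
cat >> h.py <<'E'
def go(P,R=None,C=None):
    """shift and rotvec (deg) in tool axes from pose C=(p,R) (default measured) to P,R"""
    from scipy.spatial.transform import Rotation as Q
    s=bot.read_state(); p,r=C if C else (s["position"],s["tcp_rot"])
    if R is None:R=r
    return (r.T@(np.asarray(P)-p)).round(4), Q.from_matrix(r.T@R).as_rotvec(degrees=True).round(2)
def down(yx):
    a=np.radians(yx);c,s=np.cos(a),np.sin(a)
    return np.array([[c,s,0],[s,-c,0],[0,0,-1.]])
E
python3 - <<'E'
from h import *
print(go([.581,-.006,.30],down(82.5),(np.array([.139,.609,.223]),down(167.177))))
E
python3 -m handwheel 2>&1 | head -5
```

```text
(array([-0.5675, -0.5016, -0.077 ]), array([ 0.  ,  0.  , 84.68]))
Traceback (most recent call last):
TypeError: make.<locals>.jog() missing 1 required positional argument: 'text'
```

```bash
python3 -m handwheel '0 0 -0.045 0 0 0 1; -0.05 -0.045 -0.077 0 0 8 1; -0.085 -0.075 -0.077 0 0 16 1; -0.12 -0.106 -0.077 0 0 24 1; -0.155 -0.137 -0.077 0 0 32 1; -0.19 -0.168 -0.077 0 0 40 1; -0.225 -0.199 -0.077 0 0 48 1; -0.26 -0.23 -0.077 0 0 56 1; -0.295 -0.261 -0.077 0 0 64 1; -0.33 -0.292 -0.077 0 0 72 1; -0.365 -0.323 -0.077 0 0 80 1; -0.40 -0.354 -0.077 0 0 84.68 1; -0.435 -0.385 -0.077 0 0 84.68 1; -0.47 -0.416 -0.077 0 0 84.68 1; -0.505 -0.446 -0.077 0 0 84.68 1; -0.54 -0.477 -0.077 0 0 84.68 1; -0.5675 -0.5016 -0.077 0 0 84.68 1; -0.5675 -0.5016 -0.077 0 0 84.68 1; -0.5675 -0.5016 -0.077 0 0 84.68 1'
python3 - <<'E'
from h import *
from rig import capture
import cv2
s=bot.read_state();print(s["time_s"],s["position"],s["tcp_rot"],s["force"],s["joint_positions"])
c=capture("wrist");print(c["K"],c["mount"]);np.savez("w.npz",K=c["K"],M=c["mount"],p=s["position"],R=s["tcp_rot"])
cv2.imwrite("pics/w1.png",c["color"][:,:,::-1])
E
```

```text
time_s: 2.0
position: [0.5803, -0.0061, 0.2986]
tcp_rot: [[0.132, 0.991, -0.002], [0.991, -0.132, 0.001], [0.001, -0.002, -1.0]]
force: [-0.3, 0.1, -0.1]
opening: 1.0
grasp_force: 0.0
2.0 [ 0.58025731 -0.00611468  0.29862925] [[ 1.32314621e-01  9.91205212e-01 -2.25161016e-03]
 [ 9.91207536e-01 -1.32312693e-01  9.85408286e-04]
 [ 6.78825225e-04 -2.36219688e-03 -9.99996980e-01]] [-0.30912642  0.07001699 -0.08416664] [-1.16471584e+01  2.22907978e+01  8.31334863e+01  3.03255159e-02
  7.47134679e+01 -4.05186701e+00]
[[328.85822987   0.         316.71854075]
 [  0.         328.85822987 199.08735895]
 [  0.           0.           1.        ]] [[-9.07829816e-04  9.64297126e-01  2.64821127e-01  7.34946682e-02]
 [ 9.99999404e-01  7.14636417e-04  8.25868517e-04 -3.49009745e-04]
 [ 6.07131815e-04  2.64821719e-01 -9.64297199e-01 -1.62193529e-01]
 [ 0.00000000e+00  0.00000000e+00  0.00000000e+00  1.00000000e+00]]
```

View pics/w1.png

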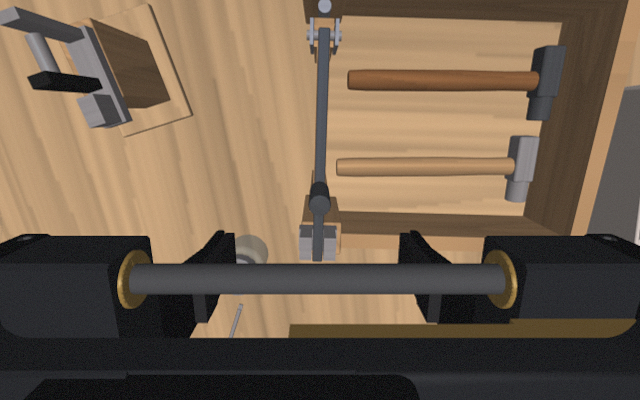

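The wrist view is clear: knob top near (319,204), bar from (323,30) to (317,259), hinge pin top near (325,5), lip block near (92,103), buffer near (60,80).

```bash
cat >> h.py <<'E'
def wat(px,z,f="w.npz"):
    w=np.load(f);K=w["K"];d=np.array([(px[0]-K[0,2])/K[0,0],-(px[1]-K[1,2])/K[1,1],-1])
    M=w["M"];o=w["R"]@M[:3,3]+w["p"];d=w["R"]@M[:3,:3]@d
    return o+d*(z-o[2])/d[2]
E
python3 - <<'E'
from h import *
np.set_printoptions(precision=4,suppress=True)
k=wat((319,204),.212);e=wat((317.5,259),.158);b=wat((323.5,30),.158)
d=(e-b)[:2];d/=np.linalg.norm(d)
print(k,e,b,d,"end-knob",(e-k)[:2]@d,"hinge",k[:2]-.165*d,e[:2]-.24*d,"off",np.cross(d,(k-e)[:2]))
print("hinge pin", [wat((325,5),z) for z in(.12,.14,.16)])
for h in (k[:2]-.165*d,):
  for th in(1.25,):
    c,s=np.cos(th),np.sin(th);D=np.array([c*d[0]+s*d[1],-s*d[0]+c*d[1]]);n=h+.225*D;o=np.array([D[1],-D[0]])
    print("notch",n,"D",D,"o",o)
    for nm,p,z in (("lip near-buffer edge mid?",(91,95),.16),("lip center",(98,110),.16),("buffer",(32,80),.202),("plate",(10,15),.202)):
        q=wat(p,z)[:2]-n; print(nm,"y",q@o,"x(to hinge)",-q@D)
E
```

```text
[ 0.5814 -0.0051  0.212 ] [ 0.5705 -0.0775  0.158 ] [0.6032 0.1292 0.158 ] [-0.1563 -0.9877] end-knob 0.07321910901881364 hinge [0.6072 0.1579] [0.608  0.1596] off -0.0005391320476017345
hinge pin [array([0.609 , 0.1577, 0.12  ]), array([0.6078, 0.1524, 0.14  ]), array([0.6067, 0.147 , 0.16  ])]
notch [0.3852 0.1212] D [-0.9866 -0.1631] o [-0.1631  0.9866]
lip near-buffer edge mid? y -0.017844206821782213 x(to hinge) 0.006968687345808911
lip center y -0.03109566243250898 x(to hinge) 0.006991311642955292
buffer y -0.005017057107123761 x(to hinge) -0.004143250927608121
plate y 0.038235200675473986 x(to hinge) 0.0031804901121281807<stdin>:5: DeprecationWarning: Arrays of 2-dimensional vectors are deprecated. Use arrays of 3-dimensional vectors instead. (deprecated in NumPy 2.0)
```

```bash
python3 -m handwheel '0.001 0.001 0.04 0 0 1 1; 0.001 0.001 0.08 0 0 1 1; 0.001 0.001 0.11 0 0 1 1; 0.001 0.001 0.1225 0 0 1 1; 0.001 0.001 0.1225 0 0 1 1;0.001 0.001 0.1225 0 0 1 0.6;0.001 0.001 0.1225 0 0 1 0.4;0.001 0.001 0.1225 0 0 1 0.3;0.001 0.001 0.1225 0 0 1 0.25;0.001 0.001 0.1225 0 0 1 0.22;0.001 0.001 0.1225 0 0 1 0.22'
```

```text
time_s: 3.15
position: [0.5819, -0.0049, 0.1773]
tcp_rot: [[0.148, 0.989, 0.0], [0.989, -0.148, -0.0], [-0.0, 0.0, -1.0]]
force: [0.0, 0.6, 0.5]
opening: 0.538
grasp_force: 0.0
```

```bash
python3 -m handwheel '0 0 0 0 0 0 0;0 0 0 0 0 0 0;0 0 0 0 0 0 0;0 0 0 0 0 0 0;0 0 0 0 0 0 0;0 0 0 0 0 0 0;0 0 0 0 0 0 0;0 0 0 0 0 0 0;0 0 0 0 0 0 0;0 0 0 0 0 0 0;0 0 0 0 0 0 0;0 0 0 0 0 0 0'
```

```text
time_s: 4.35
position: [0.5819, -0.0048, 0.177]
tcp_rot: [[0.148, 0.989, 0.0], [0.989, -0.148, -0.0], [-0.0, 0.0, -1.0]]
force: [0.5, -0.4, -0.6]
opening: 0.198
grasp_force: 30.0
```

```bash
python3 -m handwheel '0.0011 0 -0.005 0 -2.15 0 0;0.0024 0 -0.010 0 -4.3 0 0;0.0039 0 -0.015 0 -6.45 0 0;0.0056 0 -0.0199 0 -8.6 0 0;0.0056 0 -0.0199 0 -8.6 0 0;0.0056 0 -0.0199 0 -8.6 0 0;0.0056 0 -0.0199 0 -8.6 0 0'
cat >> h.py <<'E'
def swing(h,ths,C=None):
    "rows (tool axes) turning the pose rigidly clockwise about the vertical through h by each angle (deg)"
    from scipy.spatial.transform import Rotation as Q
    s=bot.read_state();p,r=C if C else(s["position"],s["tcp_rot"]);H=np.array([*h,p[2]])
    for t in ths:
        W=Q.from_euler("z",-t,degrees=True).as_matrix();a,b=go(H+W@(p-H),W@r,(p,r));print(t,a,b)
E
python3 - <<'E'
from h import *
np.set_printoptions(suppress=True)
s=bot.read_state();print(s["position"],s["tcp_rot"],s["force"],s["moment"],s["joint_positions"])
swing((.606,.158),range(4,69,4))
E
```

```text
time_s: 5.05
position: [0.5824, 0.0007, 0.1965]
tcp_rot: [[0.147, 0.989, -0.023], [0.978, -0.149, -0.147], [-0.148, -0.001, -0.989]]
force: [-0.8, -0.2, -1.5]
opening: 0.197
grasp_force: 30.0
[0.58240706 0.00070865 0.19653396] [[ 0.14680076  0.98890699 -0.02263857]
 [ 0.97797254 -0.14853483 -0.14665303]
 [-0.14838882 -0.00061112 -0.98892891]] [-0.76028592 -0.19461759 -1.51203986] [-0.01099754 -0.05656244 -0.04107398] [-6.40857481 29.60071075 88.83390997 -9.6436487  62.2577166   6.67984198]
4 [ 0.0004 -0.0111 -0.0001] [0.59 0.   3.96]
8 [ 0.0015 -0.0221 -0.0002] [1.19 0.   7.91]
12 [ 0.0034 -0.0331 -0.0005] [ 1.78  0.01 11.87]
16 [ 0.0061 -0.0438 -0.0009] [ 2.37  0.01 15.82]
20 [ 0.0095 -0.0544 -0.0014] [ 2.97  0.01 19.78]
24 [ 0.0136 -0.0647 -0.002 ] [ 3.56  0.01 23.73]
28 [ 0.0184 -0.0747 -0.0027] [ 4.15  0.02 27.69]
32 [ 0.0239 -0.0843 -0.0035] [ 4.75  0.02 31.65]
36 [ 0.03   -0.0935 -0.0044] [ 5.34  0.02 35.6 ]
40 [ 0.0368 -0.1022 -0.0055] [ 5.94  0.02 39.56]
44 [ 0.0441 -0.1105 -0.0066] [ 6.53  0.03 43.51]
48 [ 0.052  -0.1182 -0.0077] [ 7.12  0.03 47.47]
52 [ 0.0604 -0.1253 -0.009 ] [ 7.72  0.03 51.42]
56 [ 0.0693 -0.1319 -0.0103] [ 8.31  0.03 55.38]
60 [ 0.0786 -0.1378 -0.0117] [ 8.9   0.04 59.34]
64 [ 0.0883 -0.143  -0.0132] [ 9.5   0.04 63.29]
68 [ 0.0984 -0.1475 -0.0147] [10.09  0.04 67.25]
```

```bash
python3 -m handwheel '0.0001 -0.0055 0 0.3 0 1.98 0;0.0004 -0.0111 -0.0001 0.59 0 3.96 0;0.0015 -0.0221 -0.0002 1.19 0 7.91 0;0.0034 -0.0331 -0.0005 1.78 0 11.87 0;0.0061 -0.0438 -0.0009 2.37 0 15.82 0;0.0095 -0.0544 -0.0014 2.97 0 19.78 0;0.0115 -0.0596 -0.0017 3.27 0 21.75 0;0.0115 -0.0596 -0.0017 3.27 0 21.75 0;0.0115 -0.0596 -0.0017 3.27 0 21.75 0'
python3 - <<'E'
from h import *
s=bot.read_state();print(s["position"],s["tcp_rot"],s["force"],s["moment"],s["joint_positions"])
E
```

```text
time_s: 5.95
position: [0.5259, 0.022, 0.1965]
tcp_rot: [[0.502, 0.861, -0.074], [0.852, -0.508, -0.126], [-0.146, -0.0, -0.989]]
force: [1.8, 5.2, -4.9]
opening: 0.194
grasp_force: 30.0
[0.52592671 0.02202472 0.1965024 ] [[ 5.02283223e-01  8.61489955e-01 -7.44756375e-02]
 [ 8.52212026e-01 -5.07774595e-01 -1.26093710e-01]
 [-1.46445301e-01 -1.34278819e-04 -9.89218760e-01]] [ 1.83875115  5.17661896 -4.94822945] [ 0.83843749 -0.39961037 -0.04142622] [-5.30378657 26.76649149 94.43683788 -8.57312488 62.67534766 29.41055686]
```

```bash
python3 -m handwheel '0.001 0 0 0 0 0 0;0.001 0 0 0 0 0 0;0.001 0 0 0 0 0 0'
python3 - <<'E'
from h import *
np.set_printoptions(suppress=True)
s=bot.read_state();print(s["position"],s["force"]@s["tcp_rot"],s["moment"],)
swing((.609,.158),range(4,45,4))
E
```

```text
time_s: 6.25
position: [0.5261, 0.022, 0.1966]
tcp_rot: [[0.502, 0.862, -0.076], [0.852, -0.508, -0.128], [-0.149, 0.0, -0.989]]
force: [1.4, 3.1, -3.9]
opening: 0.195
grasp_force: 30.0
[0.52605778 0.02199067 0.19661344] [ 3.95942574 -0.37168503  3.32141249] [ 0.6500565  -0.26870119 -0.11284295]
4 [ 0.0006 -0.0111 -0.0001] [ 0.6  -0.    3.96]
8 [ 0.0019 -0.0221 -0.0003] [ 1.19 -0.    7.91]
12 [ 0.0039 -0.0331 -0.0006] [ 1.79 -0.   11.87]
16 [ 0.0068 -0.0438 -0.001 ] [ 2.38 -0.   15.82]
20 [ 0.0103 -0.0543 -0.0016] [ 2.98 -0.   19.78]
24 [ 0.0146 -0.0646 -0.0022] [ 3.58 -0.   23.73]
28 [ 0.0196 -0.0745 -0.0029] [ 4.17 -0.   27.69]
32 [ 0.0252 -0.084  -0.0038] [ 4.77 -0.   31.64]
36 [ 0.0315 -0.0932 -0.0047] [ 5.36 -0.   35.6 ]
40 [ 0.0384 -0.1018 -0.0058] [ 5.96 -0.   39.55]
44 [ 0.0459 -0.11   -0.0069] [ 6.56 -0.   43.51]
```

```bash
python3 -m handwheel '0.0012 -0.0055 0 0.3 0 1.98 0;0.002 -0.0111 -0.0001 0.6 0 3.96 0;0.0033 -0.0221 -0.0003 1.19 0 7.91 0;0.0053 -0.0331 -0.0006 1.79 0 11.87 0;0.0082 -0.0438 -0.001 2.38 0 15.82 0;0.0117 -0.0543 -0.0016 2.98 0 19.78 0;0.016 -0.0646 -0.0022 3.58 0 23.73 0;0.021 -0.0745 -0.0029 4.17 0 27.69 0;0.0266 -0.084 -0.0038 4.77 0 31.64 0;0.0298 -0.0887 -0.0043 5.07 0 33.6 0;0.0329 -0.0932 -0.0047 5.36 0 35.6 0;0.0329 -0.0932 -0.0047 5.36 0 35.6 0;0.0329 -0.0932 -0.0047 5.36 0 35.6 0'
python3 - <<'E'
from h import *
from rig import capture
import cv2
s=bot.read_state();print(s["position"],s["tcp_rot"],s["force"]@s["tcp_rot"],s["moment"],s["joint_positions"])
D=s["position"][:2]-[.6096,.1577];print(np.linalg.norm(D),np.degrees(np.arctan2(D[1],D[0])))
c=capture("wrist");np.savez("w2.npz",K=c["K"],M=c["mount"],p=s["position"],R=s["tcp_rot"])
cv2.imwrite("pics/w2.png",c["color"][:,:,::-1])
E
```

```text
time_s: 7.55
position: [0.4632, 0.0973, 0.1967]
tcp_rot: [[0.907, 0.399, -0.135], [0.395, -0.917, -0.061], [-0.148, 0.002, -0.989]]
force: [3.1, 0.5, -4.1]
opening: 0.199
grasp_force: 30.0
[0.46323386 0.0972914  0.19671244] [[ 0.90675589  0.3994545  -0.13501796]
 [ 0.39479161 -0.91675104 -0.06088605]
 [-0.14809906  0.00190482 -0.9889707 ]] [3.62545429 0.73706907 3.58459531] [ 0.14446758 -0.42503035 -0.10436402] [ 0.55474649 24.29302169 99.20460867 -3.78908729 64.35865281 68.89349978]
0.15834218154073715 -157.57295986217662
```

View pics/w2.png

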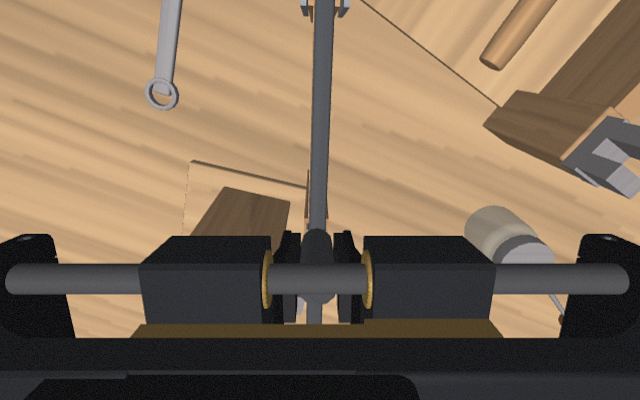

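```bash
python3 - <<'E'
from h import *
np.set_printoptions(suppress=True)
swing((.6096,.1577),(1.5,3,4.5,6,7,8,9,10,11,12,13,14))
E
```

```text
1.5 [ 0.0001 -0.0041 -0.    ] [ 0.22 -0.    1.48]
3 [ 0.0004 -0.0083 -0.0001] [ 0.44 -0.01  2.97]
4.5 [ 0.0007 -0.0124 -0.0001] [ 0.67 -0.01  4.45]
6 [ 0.0012 -0.0165 -0.0002] [ 0.89 -0.01  5.93]
7 [ 0.0015 -0.0193 -0.0003] [ 1.04 -0.01  6.92]
8 [ 0.0019 -0.022  -0.0003] [ 1.19 -0.01  7.91]
9 [ 0.0024 -0.0247 -0.0004] [ 1.33 -0.02  8.9 ]
10 [ 0.0029 -0.0275 -0.0005] [ 1.48 -0.02  9.89]
11 [ 0.0034 -0.0302 -0.0006] [ 1.63 -0.02 10.88]
12 [ 0.004  -0.0329 -0.0007] [ 1.78 -0.02 11.87]
13 [ 0.0047 -0.0355 -0.0008] [ 1.93 -0.02 12.86]
14 [ 0.0054 -0.0382 -0.0009] [ 2.08 -0.02 13.85]
```

```bash
cat > st.py <<'E'
from h import *
s=bot.read_state();R=s["tcp_rot"];D=s["position"][:2]-[.6096,.1577]
print("F tool",(s["force"]@R).round(2),"yaw turned",round(81.46-np.degrees(np.arctan2(R[1,0],R[0,0])),2),"pos turned",round(-98.545-np.degrees(np.arctan2(D[1],D[0]))+360*0,2)%360,"r",round(np.linalg.norm(D),4),"M",(s["moment"]@R).round(2), "qv",np.abs(s["qvel"]).max().round(2))
E
python3 -m handwheel '0.001 -0.0041 0 0.22 0 1.48 0;0.0014 -0.0083 -0.0001 0.44 0 2.97 0;0.0018 -0.0124 -0.0001 0.67 0 4.45 0;0.0022 -0.0165 -0.0002 0.89 0 5.93 0;0.0022 -0.0165 -0.0002 0.89 0 5.93 0;0.0022 -0.0165 -0.0002 0.89 0 5.93 0'; python3 st.py
```

```text
time_s: 8.2
position: [0.4575, 0.1142, 0.1963]
tcp_rot: [[0.943, 0.301, -0.143], [0.298, -0.954, -0.045], [-0.15, 0.0, -0.989]]
force: [-0.9, -0.5, -1.4]
opening: 0.197
grasp_force: 30.0
F tool [-0.82  0.18  1.59] yaw turned 63.95 pos turned 65.49 r 0.1582 M [-0.05 -0.01  0.27] qv 0.22
```

```bash
sed -i 's/-98.545/-99.83/' st.py
python3 -m handwheel '0 -0.0007 0 0.04 0 0.25 0;0 -0.0014 0 0.07 0 0.5 0;0 -0.0021 0 0.11 0 0.74 0;0 -0.0028 0 0.15 0 0.99 0;0.0001 -0.0035 0 0.19 0 1.24 0;0.0001 -0.0041 0 0.22 0 1.48 0;0.0001 -0.0041 0 0.22 0 1.48 0;0.0001 -0.0041 0 0.22 0 1.48 0'; python3 st.py
```

```text
time_s: 9.0
position: [0.4565, 0.1179, 0.1963]
tcp_rot: [[0.95, 0.276, -0.144], [0.273, -0.961, -0.042], [-0.15, 0.001, -0.989]]
force: [-0.3, -1.5, -1.9]
opening: 0.199
grasp_force: 30.0
F tool [-0.44  1.31  1.97] yaw turned 65.46 pos turned 65.58 r 0.1582 M [-0.16 -0.26  0.25] qv 0.07
```

```bash

python3 -m handwheel '0 -0.0007 0 0.04 0 0.25 0;0 -0.0014 0 0.07 0 0.5 0;0 -0.0021 0 0.11 0 0.74 0;0 -0.0028 0 0.15 0 0.99 0;0 -0.0028 0 0.15 0 0.99 0;0 -0.0028 0 0.15 0 0.99 0'; python3 st.py
```

```text
time_s: 9.6
position: [0.4561, 0.1199, 0.1963]
tcp_rot: [[0.955, 0.259, -0.144], [0.256, -0.966, -0.041], [-0.149, 0.002, -0.989]]
force: [-0.8, -5.8, -1.7]
opening: 0.199
grasp_force: 30.0
F tool [-1.98  5.43  2.02] yaw turned 66.45 pos turned 66.32 r 0.1581 M [-0.69 -0.35  0.16] qv 0.12
```

```bash

python3 -m handwheel '0 -0.0006 0 0.03 0 0.2 0;0 -0.0012 0 0.06 0 0.4 0;0 -0.0018 0 0.1 0 0.65 0;0 -0.0024 0 0.13 0 0.86 0;0 -0.003 0 0.16 0 1.0 0;0 -0.003 0 0.16 0 1.0 0;0 -0.003 0 0.16 0 1.0 0'; python3 st.py
```

```text
time_s: 10.3
position: [0.4557, 0.1216, 0.1963]
tcp_rot: [[0.959, 0.243, -0.144], [0.24, -0.97, -0.041], [-0.149, 0.004, -0.989]]
force: [0.3, -8.9, -1.5]
opening: 0.199
grasp_force: 30.0
F tool [-1.64  8.71  1.8 ] yaw turned 67.42 pos turned 66.95 r 0.1581 M [-1.2  -0.32  0.08] qv 0.11
```

```bash

python3 -m handwheel '0 -0.0006 0 0.03 0 0.2 0;0 -0.0012 0 0.06 0 0.4 0;0 -0.0018 0 0.08 0 0.5 0;0 -0.0024 0 0.1 0 0.6 0;0 -0.0027 0 0.1 0 0.7 0;0 -0.0027 0 0.1 0 0.7 0;0 -0.0027 0 0.1 0 0.7 0'; python3 st.py
```

```text
time_s: 11.0
position: [0.4554, 0.123, 0.1963]
tcp_rot: [[0.962, 0.232, -0.144], [0.229, -0.973, -0.041], [-0.149, 0.007, -0.989]]
force: [0.4, -11.9, -2.3]
opening: 0.197
grasp_force: 30.1
F tool [-2.   11.68  2.74] yaw turned 68.1 pos turned 67.5 r 0.1581 M [-1.78 -0.33  0.1 ] qv 0.08
```

```bash

python3 -m handwheel '-0.0004 0 0.0025 0 1.07 0 0;-0.0009 0 0.0051 0 2.15 0 0;-0.0012 0 0.0076 0 3.2 0 0;-0.0016 0 0.0102 0 4.3 0 0;-0.0016 0 0.0102 0 4.3 0 0;-0.0016 0 0.0102 0 4.3 0 0'; python3 st.py
```

```text
time_s: 11.6
position: [0.4525, 0.1225, 0.1871]
tcp_rot: [[0.97, 0.232, -0.07], [0.231, -0.973, -0.024], [-0.074, 0.007, -0.997]]
force: [-0.5, -11.8, 1.8]
opening: 0.198
grasp_force: 30.1
F tool [-3.33 11.38 -1.45] yaw turned 68.07 pos turned 67.55 r 0.161 M [-1.76 -0.65  0.11] qv 0.31
```

```bash

python3 -m handwheel '-0.0001 0 0.0012 0 0.5 0 0;-0.0003 0 0.0024 0 1.0 0 0;-0.0003 0 0.0024 0 1.0 0 0;-0.0003 0 0.0024 0 1.0 0 0'; python3 st.py
```

```text
time_s: 12.0
position: [0.4519, 0.1225, 0.1849]
tcp_rot: [[0.971, 0.232, -0.054], [0.231, -0.973, -0.02], [-0.057, 0.007, -0.998]]
force: [-1.0, -11.9, 3.3]
opening: 0.198
grasp_force: 30.1
F tool [-3.95 11.31 -2.96] yaw turned 68.05 pos turned 67.58 r 0.1616 M [-1.85 -0.78  0.06] qv 0.08
```

```bash

python3 -m handwheel '-0.0008 0 0.0013 0 0.5 0 0;-0.0014 0 0.0026 0 1.1 0 0;-0.0018 0 0.0052 0 2.15 0 0;-0.002 0 0.0066 0 2.8 0 0;-0.002 0 0.0066 0 2.8 0 0;-0.002 0 0.0066 0 2.8 0 0'; python3 st.py
```

```text
time_s: 12.6
position: [0.4504, 0.1222, 0.1785]
tcp_rot: [[0.973, 0.232, -0.005], [0.232, -0.973, -0.007], [-0.006, 0.006, -1.0]]
force: [0.6, -11.6, 2.8]
opening: 0.196
grasp_force: 30.0
F tool [-2.14 11.43 -2.67] yaw turned 68.05 pos turned 67.6 r 0.1631 M [-1.84 -0.65  0.07] qv 0.28
```

```bash

python3 -m handwheel '-0.0003 0 0.001 0 0.3 0 0;-0.0005 0 0.0018 0 0.3 0 0;-0.0005 0 0.0018 0 0.3 0 0;-0.0005 0.001 0.0018 0 0.3 -0.3 0;-0.0005 0.002 0.0018 0 0.3 -0.6 0;-0.0005 0.003 0.0018 0 0.3 -0.9 0;-0.0005 0.004 0.0018 0 0.3 -1.2 0;-0.0005 0.005 0.0018 0 0.3 -1.4 0;-0.0005 0.006 0.0018 0 0.3 -1.4 0;-0.0005 0.006 0.0018 0 0.3 -1.4 0;-0.0005 0.006 0.0018 0 0.3 -1.4 0'; python3 st.py
```

```text
time_s: 13.7
position: [0.4501, 0.1215, 0.1769]
tcp_rot: [[0.968, 0.251, -0.001], [0.251, -0.968, 0.005], [0.0, -0.005, -1.0]]
force: [-2.3, 6.6, 5.1]
opening: 0.201
grasp_force: 30.0
F tool [-0.55 -6.97 -5.05] yaw turned 66.95 pos turned 67.4 r 0.1636 M [ 1.09 -0.21  0.36] qv 0.13
```

```bash

python3 -m handwheel '0 -0.001 -0.001 0 0 0.2 0;0 -0.0022 -0.001 0 0 0.4 0;0 -0.0022 -0.001 0 0 0.4 0;0 -0.0022 -0.001 0 0 0.4 0.3;0 -0.0022 -0.001 0 0 0.4 0.5;0 -0.0022 -0.001 0 0 0.4 0.7;0 -0.0022 -0.001 0 0 0.4 0.8;0 -0.0022 -0.001 0 0 0.4 0.8;0 -0.0022 -0.001 0 0 0.4 0.8;0 -0.0022 -0.001 0 0 0.4 0.8;0 -0.0022 -0.001 0 0 0.4 0.8;0 -0.0022 -0.001 0 0 0.4 0.8;0 -0.0022 -0.001 0 0 0.4 0.8'; python3 st.py
```

```text
time_s: 15.0
position: [0.4491, 0.1208, 0.1768]
tcp_rot: [[0.969, 0.247, -0.003], [0.247, -0.969, -0.001], [-0.003, 0.001, -1.0]]
force: [0.8, 0.3, -0.6]
opening: 0.797
grasp_force: 0.0
F tool [ 0.82 -0.08  0.61] yaw turned 67.17 pos turned 67.22 r 0.1647 M [-0.06 -0.19 -0.01] qv 0.04
```

Released with no residual force. Next I retreat straight up and look.

```bash

python3 -m handwheel '0 0 -0.02 0 0 0 0.8;0 0 -0.05 0 0 0 0.8;0 0 -0.09 0 0 0 0.8;0 0 -0.13 0 0 0 0.8;0 0 -0.16 0 0 0 0.8;0 0 -0.16 0 0 0 0.8;0 0 -0.16 0 0 0 0.8'; python3 - <<'E'
from rig import capture
import cv2,numpy as np
w=capture("wrist")["color"][:,:,::-1];s=capture("scene")["color"][:,:,::-1]
a=cv2.resize(s[140:270,260:400],(646,600),interpolation=cv2.INTER_CUBIC)
cv2.imwrite("pics/w3.png",w);cv2.imwrite("pics/s3.png",a)
E
```

```text
time_s: 15.7
position: [0.4494, 0.121, 0.337]
tcp_rot: [[0.969, 0.247, -0.002], [0.247, -0.969, -0.001], [-0.002, 0.001, -1.0]]
force: [-0.4, 0.9, 0.2]
opening: 0.798
grasp_force: 0.0
```

View pics/w3.png

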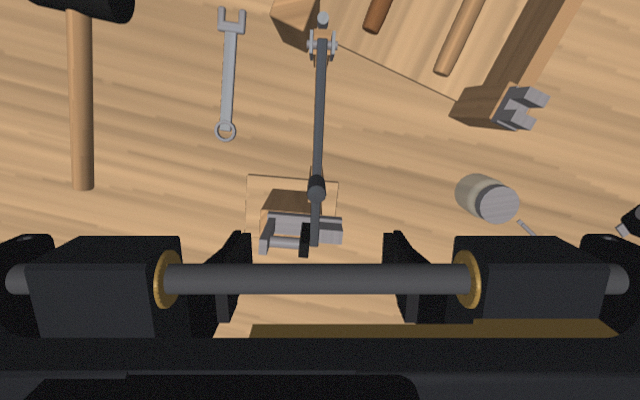

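View pics/s3.png

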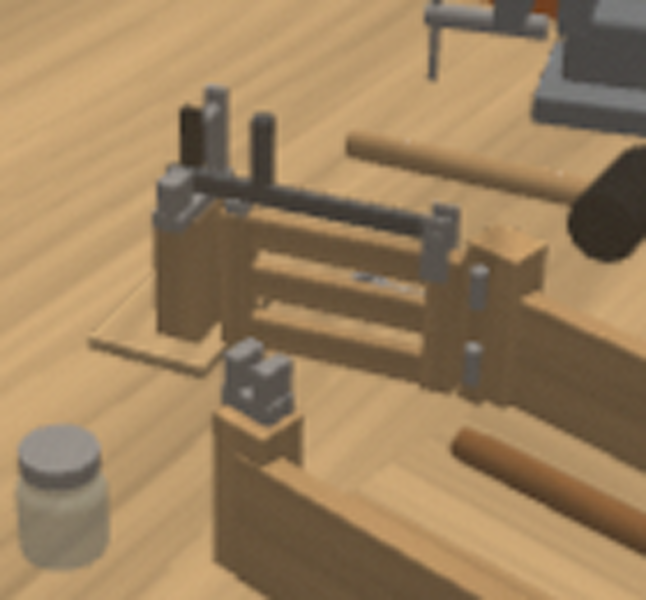

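The wrist view shows the bar level between the lip (325,232) and the buffer (304,240). The scene view shows the bar down behind the lip near (190,182). The jar and the other tools haven't moved, so I'm handing in.

```bash
python3 -c "
from rig import bot
print(bot.hand_in())"
```

```text
the job is handed in; nothing more can be done
None
```

The gate is latched open at the hold-open post, with the bar down between the lip and buffer and pressed to about 8 N (estimated from the wrist force). The arm is clear and no tools or the jar appear moved; the job is handed in, but the rig returned no verdict.

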